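Hold up the calibration plate over the viewing box, label up

TASK

First press the viewing box's raised panel down until it sits flush all round. Then find the glass calibration plate in the drying rack by the small notch in the corner of its frosted end, lift it out by the frosted end only (no finger on the clear glass), and hold it a hand's breadth or so above the panel, tilted so that its labelled face looks upward (about 45 degrees or flatter) and its clear part is over the middle of the panel. Finish while still holding it there, still and touching nothing else, and leave the blank plate, the tweezers and the bottle where they are.

Things in the scene. Friction and masses are not known exactly. Their poses are not given: they have to be found in the camera images.
- plate: Glass plate, 90 long (x) x 8 thick (y) x 50 mm high (z), 90 g, on a long edge in an outer slot of the rack. Origin: middle of its lower edge, 10 mm above the bench (top edge at 60 mm). +x points to the frosted end (milky, x = +9 to +45 mm). +y is the labelled face's normal: a white 30 x 34 mm paper label with a small dark code on the +y side of the frosted end. Rest: clear, etched rings
- window: The clear part of the plate (54 x 8 x 50 mm), fixed to it; fingers must not touch it. Origin: middle of its lower edge; axes as the plate's
- frosted (a point): Where to grip the plate: the middle of the frosted end's 36 mm length, 10 mm below the top edge, in the middle of the thickness
- notch (a point): The small notch, 8 x 8 mm, cut square out of the top corner of the frosted end (seen facing the label, notch at the top, it is at the left). Point: middle of the notch's floor, 8 mm below the top edge, 4 mm from the end face
- clear_centre (a point): Centre of the plate's clear part (centre of the etched rings, mid thickness): 45 mm along the plate from the frosted grip point and 15 mm lower
- blank: Blank clear glass plate, also 90 x 8 x 50 mm, without frosted end, notch or label, in the other outer slot, 54 mm from the first (centre to centre), parallel to it. Leave it alone. Origin: middle of its lower edge
- rack: Grey plastic drying rack, 84 x 92 mm, 28 mm high, fixed to the bench, any yaw. Origin: centre of its underside. Slots run along its x, at y = -27, 0 and +27 mm; the middle one is empty. Each slot is 10 mm wide, its floor 10 mm and its ribs' tops 28 mm above the bench
- viewer: Grey viewing box, 120 (x) x 140 (y) x 28 mm, fixed to the bench; front with the black switch is its -x side. Origin: centre of its underside
- panel_centre (a point): Centre of the viewing box's top, level with its rim, 28 mm above the bench; the panel's middle when flush. Axes as the box's
- panel (a joint): Angle of the white opal panel (100 x 120 x 5 mm) in the top of the viewing box: 0 = flush, up to 0.2 = front edge 20 mm proud. It pivots on lugs at its rear (+x) edge and stays where it is left, held by a stiff gasket; 5 to 7 N down at its front edge moves it; it stops by itself when flush
- panel_edge (a point): Top of the panel 15 mm behind the middle of its raised front edge, 85 mm from the pivot: where to press
- tweezers: Steel tweezers, 115 x 6 x 8 mm, lying loose beside the viewing box. Leave alone. Origin: underside centre
- buffer_red: White 55 mm wide, 112 mm high bottle with a red cap, standing loose behind the work. Leave alone. Origin: underside centre

How it is judged (in metres and radians):
On the way, in this order (a step that is already met when the one before it is completed fails the run):
1. the panel is pressed flush into the viewing box (value of joint panel below 0.015 rad), for 0.2 s.
2. the plate is held by the fingers clear of the rack (height (world z) of clear_centre above 0.09 m and contact force between the fingers and plate above 1 N and contact force between plate and rack below 0.05 N), for 0.2 s.
At the end, for the whole second after the job is handed in: Panel flush (0.015 rad). Plate held still at its frosted end, touching only the fingers; its clear part's centre within 40 mm of the panel's centre in plan, 90 to 280 mm above the bench; label's normal within 60 degrees of straight up. Blank within 15 mm, tweezers and bottle within 20 mm (all of step 2 and value of joint panel below 0.015 rad and horizontal distance between clear_centre and panel_centre below 0.04 m and height (world z) of clear_centre below 0.28 m and angle between plate's own y axis and vertical below 1.05 rad and contact force between the fingers and window below 0.5 N and contact force between plate and viewer below 0.05 N and contact force between plate and blank below 0.05 N and linear speed of plate below 0.02 m/s and distance of blank from where it was at the start of the episode below 0.015 m and angle between blank's own z axis and vertical below 0.3 rad and distance of each of tweezers, buffer_red from where it was at the start of the episode below 0.02 m); the arm keeps its last pose, push and grip.
It fails at once if a finger touches the clear part of the plate (contact force between the fingers and window above 0.5 N).
It fails at once if the blank plate is moved (distance of blank from where it was at the start of the episode above 0.02 m).
It fails at once if the tweezers or the bottle are moved (distance of any of tweezers, buffer_red from where it was at the start of the episode above 0.02 m).
It also fails if it takes over 48 s, if anything falls off the work surface, if the arm or the gripper's body presses on something with over 40 N, if the wrist force passes 120 N, or if a joint passes its speed limit or range.

ROBOT

A 6-joint arm with a two-finger parallel gripper is mounted at the origin on a cart in front of the work surface, level with it; the furniture and walls round the work are solid. World frame = base frame: x ahead of the robot, y to its left, z up, the work surface at z = 0. Lengths are in mm, angles in degrees, forces in N, time in s.
With the tool pointing down it reaches from about 325 to 750 mm from the base axis. Payload 7.6 kg.
Tool frame: the origin (TCP) lies at the very end of the fingers, on their centre line; the grasp point (between the pads) lies 19 mm behind it; z points along the fingers, y is the line along which they close (so a half turn about z gives the same grasp; the last joint's range is limited). The gripper opens to 85 mm and grips with 20 to 120 N. Pads are 22 mm wide; open, the fingers measure 114 mm over their backs; the gripper's body (76 mm by 85 mm) begins 54 mm behind the grasp point. The pads swing forward as they close: fully open they stand 13 mm farther back than shut.
Start: joints at [-78.341, 2.991, 80.254, -0, 96.75, -4.028], TCP at [141.98, -505.458, 231.323] pointing down, gripper open.
Joint ranges: [-166.34, 166.34], [-52.06, 124.39], [6.96, 135.62], [-60.46, 240.46], [14.63, 156.25], [-167.68, 167.68]. Speed limits (degrees/s): [147.25, 147.25, 172.46, 180, 180, 180].

INTERFACE

Orientations are given as a 3x3 rotation matrix whose columns are the frame's x, y, z axes.
In Python, from bench import env gives the robot as it stands. The module is installed in compiled form; this text tells all that it offers.
- The arm moves only by the tool move_arm, never from a script. Its arguments are lists of equal length, an entry for each row: "translation": the shift along the world's x, y, z in m, a list of three; "turn": the turn, a rotation vector about the world's x, y, z in rad, a list of three; "gripper": the closure, from 0 (fully open) to 1 (shut). A call has 1 to 20 rows; each row is the pose to reach, as a shift and turn from the pose commanded when the call began; what a row does not reach only later rows make up. A row lasts 1/10 s, in which the tool goes at most 50 mm and 8.59 degrees, less where a joint would pass 70% of its speed; a pose out of reach is approached as far as the arm can. A call with a gripper value outside its range is refused whole. The fingers move at their own pace and stop on an object; "force" is the grip in N (left out, the last holds). Time passes only in rows, so rows that repeat a pose let the fingers close. It gives the time, the measured TCP pose, the force, the opening and the grip force at its end, in the units of the state.
- env.get_obs(): the state, without advancing time (a new reading comes with each control period).
- env.read_camera(name): name is "scene" or "side" or "wrist"; returns a dict with "color" (384x512x3 uint8, red, green, blue), "fx", "fy", "cx", "cy" (pixels), "view" (4x4, takes a point from world to camera coordinates). Camera axes: x right, y up, looking along -z (the intrinsics and any distortion apply to the point x, -y, -z); pixel columns grow to the right and rows downward; lengths in mm; the calibration is good to about 2 mm. A picture is of the moment at which its call begins. There is no depth.
- env.job_done(): hands the job in; it is judged then, once.
The state is a dict: "time": time; "q": joint angles; "joint_velocities": joint speeds; "effort": joint torques, N m; "tool_pos": TCP position; "ee_rot": TCP orientation; "wrist_force": force on the tool from outside, world axes, zero at the start; "moment": the same for the moment, N m; "gripper_width": finger opening in mm; "grasp_force": force on a finger pad.
Only numpy, scipy, OpenCV 4.12 (cv2) and the standard library are available. Lean on these libraries where they do the work, as an engineer would, in place of code of your own. Each camera call takes 0.05 s, during which the arm holds its last target. There are 200 camera calls.

## Working session

There is one attempt and no reset: what is moved stays moved. The work goes in short steps, Python scripts to look and compute and a tool call to move; the robot and the scene stay as the last step left them, time stands still between calls to the robot, and variables do not carry over. Pictures are saved under pics/ and viewed, at most 10 in all, crops included, and the job is handed in when it is done.

Besides the shell and the picture viewer there is one more tool, called after ">>>" as name(argument=value, ...), one argument or row to a line, values as JSON. move_arm: Moves the arm, as the interface text tells. Its arguments: {"type":"object","properties":{"translation":{"type":"array","items":{"type":"array","items":{"type":"number"}}},"turn":{"type":"array","items":{"type":"array","items":{"type":"number"}}},"gripper":{"type":"array","items":{"type":"number"}},"force":{"type":"number"}},"required":["translation","turn","gripper"]}

```bash
mkdir -p pics
python3 - <<'E'
from bench import env
import cv2,numpy as np
ims=[]
for n in("scene","side","wrist"):
    c=env.read_camera(n); cv2.imwrite(f"pics/{n}0.png",c["color"][:,:,::-1]); ims.append(c["color"][:,:,::-1])
    print(n,c["fx"],c["fy"],c["cx"],c["cy"],[k for k in c]); print(np.round(c["view"],3).tolist())
    np.savez(f"{n}0.npz",**{k:c[k] for k in("fx","fy","cx","cy","view")})
cv2.imwrite("pics/a.png",cv2.resize(ims[0],(800,600),interpolation=cv2.INTER_CUBIC))
cv2.imwrite("pics/b.png",cv2.resize(ims[1],(800,600),interpolation=cv2.INTER_CUBIC))
o=env.get_obs();print(o["tool_pos"],o["ee_rot"],o["time"])
E
```

```text
scene 480.22076512482715 480.22076512482715 258.8673686344939 192.74440423071718 ['color', 'fx', 'fy', 'cx', 'cy', 'view']
[[0.506, -0.862, 0.003, -523.629], [0.65, 0.384, 0.656, -300.727], [-0.567, -0.33, 0.755, -965.602], [0.0, 0.0, 0.0, 1.0]]
side 453.8438946321553 453.8438946321553 253.46848341288376 186.24150973194324 ['color', 'fx', 'fy', 'cx', 'cy', 'view']
[[0.999, -0.041, -0.008, -569.151], [0.025, 0.424, 0.906, 34.436], [-0.034, -0.905, 0.424, -1318.402], [0.0, 0.0, 0.0, 1.0]]
wrist 278.14420951183354 278.14420951183354 259.7456912669513 186.72793998430063 ['color', 'fx', 'fy', 'cx', 'cy', 'view']
[[0.269, -0.963, -0.002, -524.588], [0.912, 0.256, -0.321, 40.394], [0.309, 0.085, 0.947, -379.536], [0.0, 0.0, 0.0, 1.0]]
[ 141.936607   -505.23687226  230.69019876] [[ 9.62752767e-01  2.70383184e-01 -2.07645777e-04]
 [ 2.70383246e-01 -9.62752133e-01  1.10972641e-03]
 [ 1.00139946e-04 -1.12453611e-03 -9.99999363e-01]] 0.15
```

View pics/a.png

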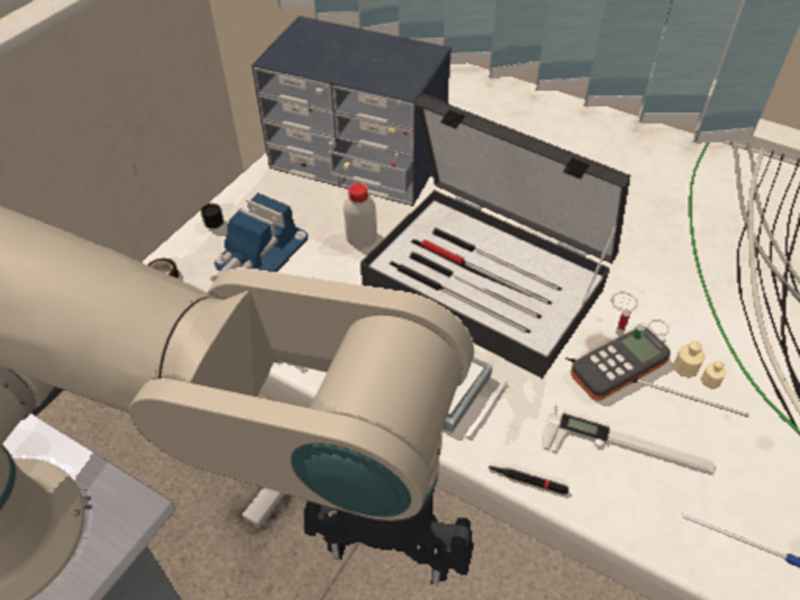

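View pics/b.png

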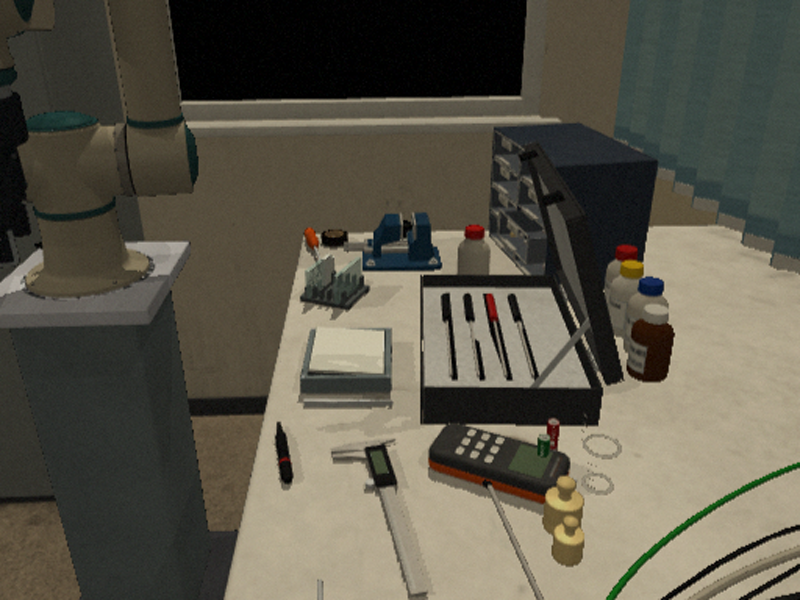

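The scene view is blocked by the arm. The side view shows the rack near (335,283) and the viewer near (347,358) in 800x600 pixels.

```bash
cat > h.py <<'E'
import numpy as np,cv2
def ray(c,u,v):
    R=c["view"][:3,:3];t=c["view"][:3,3]
    d=R.T@np.array([(u-c["cx"])/c["fx"],-(v-c["cy"])/c["fy"],-1]); o=-R.T@t
    return o,d
def atz(c,u,v,z):
    o,d=ray(c,u,v); return np.round(o+d*(z-o[2])/d[2],1)
def proj(c,p):
    q=c["view"][:3,:3]@np.array(p,float)+c["view"][:3,3]
    return np.round([c["cx"]+c["fx"]*q[0]/-q[2],c["cy"]-c["fy"]*q[1]/-q[2]],1)
def ld(n): return dict(np.load(n+".npz"))
E
python3 - <<'E'
from h import *
c=ld("side0")
for n,u,v,z in [("rack",335,288,28),("viewc",347,352,28),("bottle",474,275,0)]: print(n,atz(c,u*.64,v*.64,z))
im=cv2.imread("pics/side0.png")[155:265,185:265]
cv2.imwrite("pics/c.png",cv2.resize(im,None,fx=5.4,fy=5.4,interpolation=cv2.INTER_CUBIC))
E
```

```text
rack [ 461.7 -156.4   28. ]
viewc [ 486.2 -370.3   28. ]
bottle [709.8 -54.    0. ]
```

View pics/c.png

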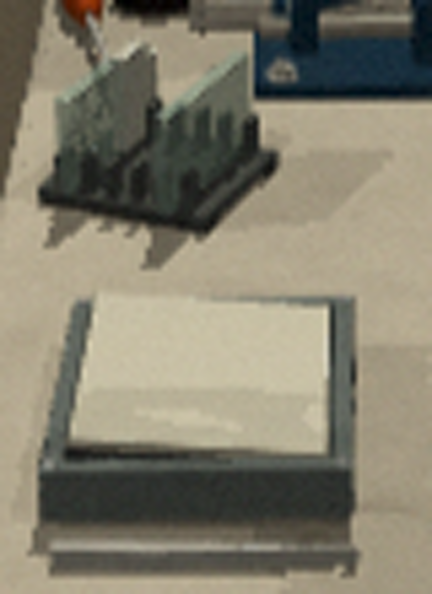

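The crop shows the panel with its left (-x) edge raised. The two plates stand in the rack at top left, and the tweezers lie in front of the viewer. I'm moving the wrist camera over both.

>>> move_arm(
  translation=[
    [0.045,0.02,0.01],
    [0.08,0.04,0.02],
    [0.12,0.06,0.03],
    [0.16,0.09,0.04],
    [0.2,0.12,0.05],
    [0.23,0.145,0.06],
    [0.265,0.17,0.065],
    [0.3,0.195,0.07],
    [0.3,0.195,0.07],
    [0.3,0.195,0.07],
    [0.3,0.195,0.07],
  ],
  turn=[
    [0,0,0],
    [0,0,0],
    [0,0,0],
    [0,0,0],
    [0,0,0],
    [0,0,0],
    [0,0,0],
    [0,0,0],
    [0,0,0],
    [0,0,0],
    [0,0,0],
  ],
  gripper=[1,1,1,1,1,1,1,1,1,1,1],
)

```text
time: 1.25
tool_pos: [441.4, -310.9, 300.9]
ee_rot: [[0.963, 0.27, -0.001], [0.27, -0.963, 0.0], [-0.001, -0.0, -1.0]]
wrist_force: [-0.0, -0.3, -0.0]
gripper_width: -0.1
grasp_force: 0.0
```

Run:
```python
from bench import env
import cv2,numpy as np
for n in("scene","wrist"):
    c=env.read_camera(n); im=c["color"][:,:,::-1]; cv2.imwrite(f"pics/{n}1.png",im)
    np.savez(f"{n}1.npz",**{k:c[k] for k in("fx","fy","cx","cy","view")})
    cv2.imwrite(f"pics/{n}1b.png",cv2.resize(im,(800,600),interpolation=cv2.INTER_CUBIC))
o=env.get_obs();print(o["tool_pos"],o["time"],o["wrist_force"],o["gripper_width"])
```

```text
[ 441.13080172 -311.23178263  301.12936698] 1.35 [-0.05378869 -0.08455126 -0.94869428] -0.3058936910791545
```

View pics/wrist1b.png

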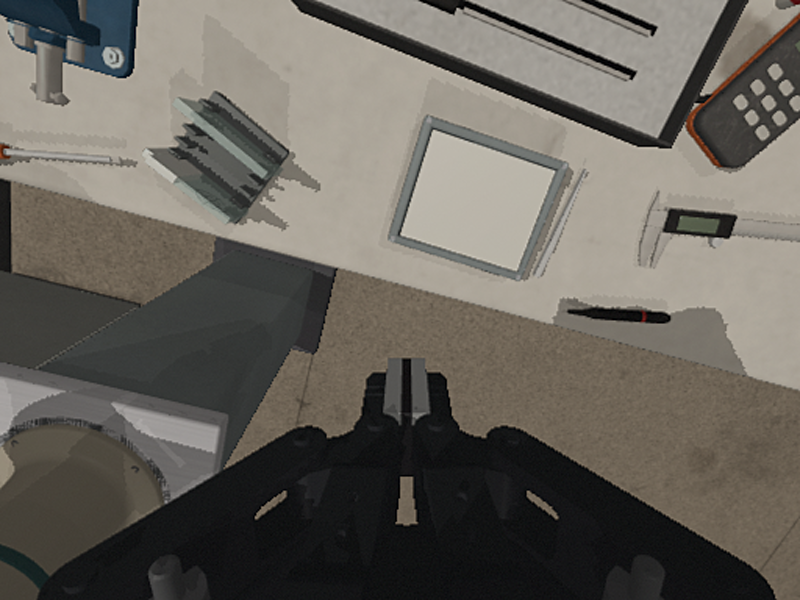

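The viewer's rim corners are at (428,115), (572,162), (522,278) and (388,240). The rack is near (218,160), with the white label at the left end of its lower plate. Next I'm enlarging the rack in both views.

Run:
```python
from h import *
c=ld("wrist1")
P=[atz(c,u*.64,v*.64,28) for u,v in[(428,115),(572,162),(522,278),(388,240)]];print(P,np.mean(P,0))
print("tweez",atz(c,585*.64,172*.64,5),atz(c,538*.64,275*.64,5))
im=cv2.imread("pics/wrist1.png")[45:155,80:215]
a=cv2.resize(im,(800,int(110*800/135)),interpolation=cv2.INTER_CUBIC)[:600]
cv2.imwrite("pics/d.png",a)
s=ld("scene1");u=proj(s,(462,-156,30));print(u)
```

```text
[array([ 550. , -301.3,   28. ]), array([ 547. , -439.3,   28. ]), array([ 430.7, -434.1,   28. ]), array([ 432.1, -295.9,   28. ])] [ 489.95 -367.65   28.  ]
tweez [ 543.2 -463.4    5. ] [ 433.2 -457.2    5. ]
[194.3 209.6]
```

View pics/d.png

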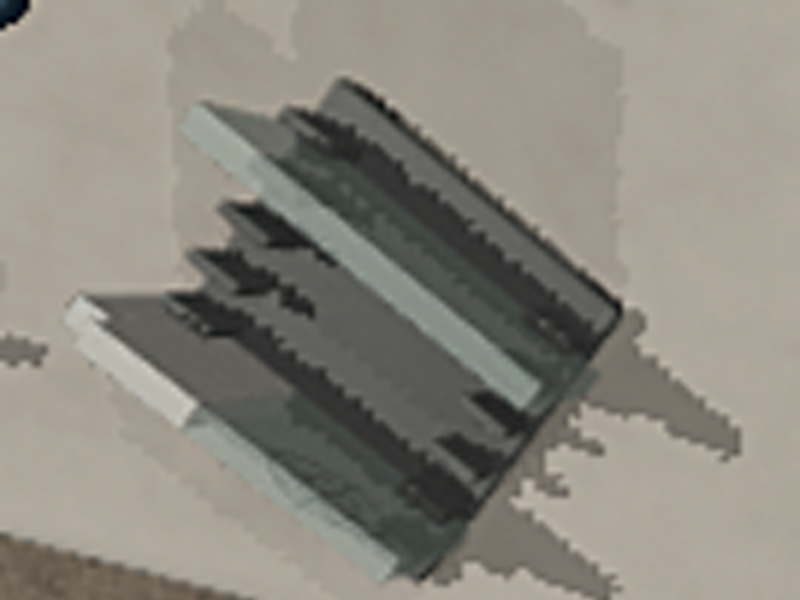

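Run:
```python
from h import *
c=ld("wrist1"); k=135/800
f=lambda u,v,z:atz(c,80+u*k,45+v*k,z)
A=f(190,420,60);B=f(392,569,60);N=f(93,330,60);E=f(75,312,52)
print("boundary",A,"clear end",B,"notch start",N,"end",E,np.linalg.norm((A-B)[:2]),np.linalg.norm((N-A)[:2]))
X=(E-B)[:2];yaw=np.degrees(np.arctan2(X[1],X[0]));print("yaw",yaw,np.linalg.norm(X))
b1=f(197,120,60);b2=f(528,392,60);d=(b1-b2)[:2];print("blank",b1,b2,np.degrees(np.arctan2(d[1],d[0])),np.linalg.norm(d))
y=np.radians(yaw);x=np.array([np.cos(y),np.sin(y)])
for nm,s in(("fromB",B[:2]+x*72),("fromA",A[:2]+x*18)):print(nm,s)
print("+y",-x[1],x[0])
```

```text
boundary [ 439.6 -107.    60. ] clear end [ 418.3 -155.6   60. ] notch start [453.4 -84.3  60. ] end [454.8 -75.8  52. ] 53.06269876287862 26.565579233286048
yaw 65.42095214842897 87.7512962867216
blank [ 502.8 -102.    60. ] [ 466.1 -179.4   60. ] 64.6315535024204 85.66008405319248
fromB [448.24827554 -90.12404417]
fromA [447.08706888 -90.63101104]
+y -0.9093882754649998 0.41594827135930446
```

The plate's frosted end faces away from the viewer (yaw ≈65°), with the grip point at about (447,-90). Before that, I'm pressing the panel near (453,-366).

>>> move_arm(
  translation=[
    [0.012,-0.055,0],
    [0.012,-0.055,0],
    [0.012,-0.055,-0.04],
    [0.012,-0.055,-0.09],
    [0.012,-0.055,-0.14],
    [0.012,-0.055,-0.19],
    [0.012,-0.055,-0.23],
    [0.012,-0.055,-0.245],
    [0.012,-0.055,-0.25],
    [0.012,-0.055,-0.255],
    [0.012,-0.055,-0.259],
    [0.012,-0.055,-0.262],
    [0.012,-0.055,-0.265],
    [0.012,-0.055,-0.268],
    [0.012,-0.055,-0.27],
    [0.012,-0.055,-0.27],
  ],
  turn=[
    [0,0,0],
    [0,0,0],
    [0,0,0],
    [0,0,0],
    [0,0,0],
    [0,0,0],
    [0,0,0],
    [0,0,0],
    [0,0,0],
    [0,0,0],
    [0,0,0],
    [0,0,0],
    [0,0,0],
    [0,0,0],
    [0,0,0],
    [0,0,0],
  ],
  gripper=[1,1,1,1,1,1,1,1,1,1,1,1,1,1,1,1],
)

```text
time: 2.95
tool_pos: [454.1, -365.7, 31.7]
ee_rot: [[0.963, 0.27, 0.0], [0.27, -0.963, -0.001], [0.0, 0.001, -1.0]]
wrist_force: [-0.6, -0.6, 1.7]
gripper_width: -0.1
grasp_force: 1.3
```

>>> move_arm(
  translation=[
    [0,0,-0.001],
    [0,0,-0.002],
    [0,0,-0.003],
    [0,0,-0.004],
    [0,0,-0.005],
    [0,0,-0.005],
    [0,0,-0.005],
  ],
  turn=[
    [0,0,0],
    [0,0,0],
    [0,0,0],
    [0,0,0],
    [0,0,0],
    [0,0,0],
    [0,0,0],
  ],
  gripper=[1,1,1,1,1,1,1],
)

```text
time: 3.65
tool_pos: [454.0, -365.8, 27.8]
ee_rot: [[0.963, 0.27, 0.0], [0.27, -0.963, -0.001], [-0.0, 0.001, -1.0]]
wrist_force: [-6.0, 2.4, 14.2]
gripper_width: -0.0
grasp_force: 6.8
```

>>> move_arm(
  translation=[
    [0,0,-0.001],
    [0,0,-0.002],
    [0,0,-0.003],
    [0,0,-0.003],
  ],
  turn=[
    [0,0,0],
    [0,0,0],
    [0,0,0],
    [0,0,0],
  ],
  gripper=[1,1,1,1],
)

```text
time: 4.05
tool_pos: [454.0, -366.0, 27.4]
ee_rot: [[0.963, 0.27, 0.0], [0.27, -0.963, -0.001], [-0.0, 0.001, -1.0]]
wrist_force: [-13.5, 7.8, 29.9]
gripper_width: -0.0
grasp_force: 15.1
```

The force rises sharply at z≈27.5, so the panel is on its stop and flush. I'm lifting off and moving above the frosted end.

>>> move_arm(
  translation=[
    [0,0,0.03],
    [0,0,0.08],
    [0,0,0.13],
    [-0.002,0.05,0.14],
    [-0.003,0.1,0.14],
    [-0.004,0.15,0.14],
    [-0.005,0.19,0.14],
    [-0.006,0.23,0.14],
    [-0.006,0.26,0.14],
    [-0.006,0.276,0.14],
    [-0.006,0.276,0.14],
    [-0.006,0.276,0.14],
    [-0.006,0.276,0.14],
  ],
  turn=[
    [0,0,0],
    [0,0,0],
    [0,0,0],
    [0,0,0.1],
    [0,0,0.25],
    [0,0,0.4],
    [0,0,0.55],
    [0,0,0.7],
    [0,0,0.8],
    [0,0,0.868],
    [0,0,0.868],
    [0,0,0.868],
    [0,0,0.868],
  ],
  gripper=[1,1,1,0.6,0.6,0.6,0.6,0.6,0.6,0.6,0.6,0.6,0.6],
)

```text
time: 5.35
tool_pos: [448.0, -90.2, 163.0]
ee_rot: [[0.418, 0.909, -0.0], [0.909, -0.418, 0.0], [-0.0, -0.0, -1.0]]
wrist_force: [-0.0, 0.4, -0.3]
gripper_width: 34.3
grasp_force: 0.0
```

Run:
```python
from bench import env
from h import *
for n in ("wrist","scene"):
    c=env.read_camera(n); im=c["color"][:,:,::-1]; cv2.imwrite(f"pics/{n}2.png",im)
    np.savez(f"{n}2.npz",**{k:c[k] for k in("fx","fy","cx","cy","view")})
    if n=="wrist":
        p=[proj(c,(447.5,-90.5,60)),proj(c,(418,-155.6,60)),proj(c,(455,-75,60))];print(p)
        cv2.imwrite("pics/wrist2b.png",cv2.resize(im,(800,600),interpolation=cv2.INTER_CUBIC))
o=env.get_obs();print(o["tool_pos"],o["ee_rot"],o["time"],o["gripper_width"],o["q"])
```

```text
[array([259.2, 187.1]), array([259.7, 254.2]), array([259.5, 169.1])]
[447.9437553  -90.24832441 163.11531868] [[ 4.17813646e-01  9.08532724e-01 -2.17949351e-04]
 [ 9.08532748e-01 -4.17813649e-01  3.61375264e-05]
 [-5.82300884e-05 -2.13112875e-04 -9.99999976e-01]] 5.45 34.4051793397164 [-1.60220271e+01 -6.35060927e+00  9.72087051e+01 -1.45671670e-03
  8.91544781e+01  8.67462555e+00]
```

View pics/wrist2b.png

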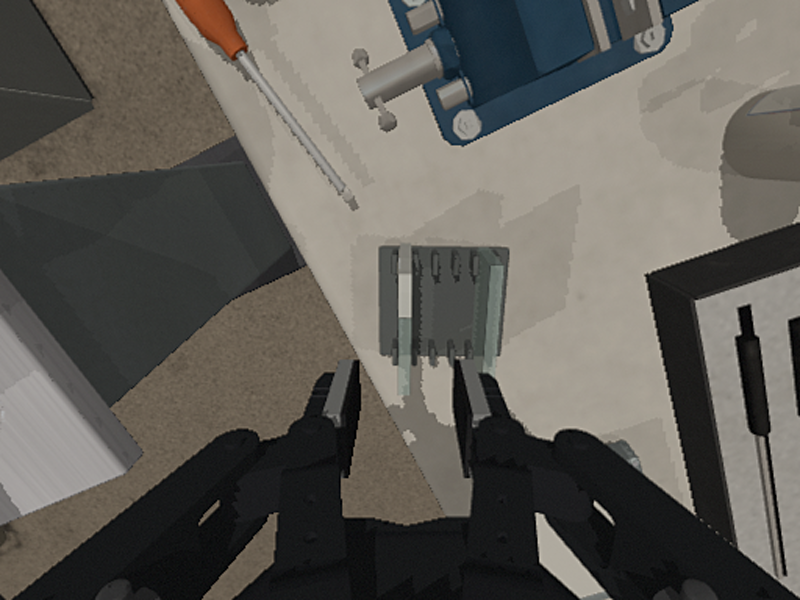

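The plate's top strip is centred at column 405, exactly between the fingers and aligned with them. The frosted/clear boundary is near row 318 and the clear end near row 393. Next I'm checking where that puts the boundary in world coordinates.

Run:
```python
from h import *
c=ld("wrist2"); x=np.array([.4178,.9085]);y=np.array([.9085,-.4178]);t=np.array([447.94,-90.25])
for u,v,z in[(405,318,60),(404,394,60),(405,271,60),(405,246,52)]:
    p=atz(c,u*.64,v*.64,z); print(p,"along",(p[:2]-t)@x,"across",(p[:2]-t)@y)
im=cv2.imread("pics/wrist2.png")[145:265,235:335];cv2.imwrite("pics/e.png",cv2.resize(im,None,fx=5,fy=5,interpolation=cv2.INTER_CUBIC))
```

```text
[ 440.6 -105.4   60. ] along -16.830426999999993 across -0.33871999999997493
[ 417.9 -153.    60. ] along -69.559087 across -1.0743900000000193
[453.  -78.6  60. ] along 12.698093000000005 across -0.2703600000000006
[458.5 -66.7  52. ] along 25.807142999999996 across -0.24542999999999754
```

View pics/e.png

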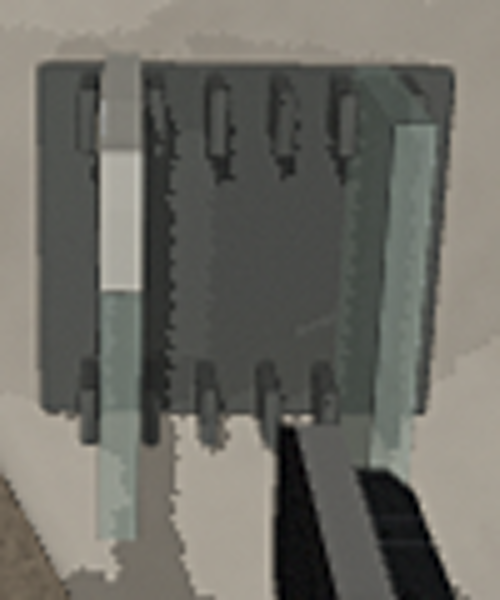

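The plate is well aligned across the fingers, and the frosted middle is about 1.5 mm further along. I'm descending and gripping.

>>> move_arm(
  translation=[
    [0.001,0.002,-0.03],
    [0.001,0.002,-0.06],
    [0.001,0.002,-0.09],
    [0.001,0.002,-0.11],
    [0.001,0.002,-0.12],
    [0.001,0.002,-0.13],
    [0.001,0.002,-0.13],
    [0.001,0.002,-0.13],
    [0.001,0.002,-0.13],
    [0.001,0.002,-0.13],
    [0.001,0.002,-0.13],
    [0.001,0.002,-0.13],
    [0.001,0.002,-0.13],
    [0.001,0.002,-0.13],
    [0.001,0.002,-0.13],
  ],
  turn=[
    [0,0,0],
    [0,0,0],
    [0,0,0],
    [0,0,0],
    [0,0,0],
    [0,0,0],
    [0,0,0],
    [0,0,0],
    [0,0,0],
    [0,0,0],
    [0,0,0],
    [0,0,0],
    [0,0,0],
    [0,0,0],
    [0,0,0],
  ],
  gripper=[0.6,0.6,0.6,0.6,0.6,0.6,0.6,0.7,0.8,0.85,0.9,0.95,1,1,1],
  force=45,
)

```text
time: 6.95
tool_pos: [449.2, -87.5, 33.9]
ee_rot: [[0.416, 0.909, 0.001], [0.909, -0.416, 0.0], [0.0, 0.001, -1.0]]
wrist_force: [-2.5, 0.5, 4.9]
gripper_width: 7.2
grasp_force: 46.3
```

Gripped (7.2 mm, 46 N). I'm lifting straight up.

>>> move_arm(
  translation=[
    [0,0,0.005],
    [0,0,0.015],
    [0,0,0.03],
    [0,0,0.05],
    [0,0,0.075],
    [0,0,0.1],
    [0,0,0.125],
    [0,0,0.15],
    [0,0,0.17],
    [0,0,0.18],
    [0,0,0.18],
    [0,0,0.18],
    [0,0,0.18],
  ],
  turn=[
    [0,0,0],
    [0,0,0],
    [0,0,0],
    [0,0,0],
    [0,0,0],
    [0,0,0],
    [0,0,0],
    [0,0,0],
    [0,0,0],
    [0,0,0],
    [0,0,0],
    [0,0,0],
    [0,0,0],
  ],
  gripper=[1,1,1,1,1,1,1,1,1,1,1,1,1],
)

```text
time: 8.25
tool_pos: [448.5, -87.3, 211.9]
ee_rot: [[0.416, 0.909, -0.002], [0.909, -0.416, 0.001], [-0.0, -0.002, -1.0]]
wrist_force: [-0.2, 0.5, -0.6]
gripper_width: 7.0
grasp_force: 45.3
```

Run:
```python
from h import *
from scipy.spatial.transform import Rotation as R
T0=np.array([[.416,.909,0],[.909,-.416,0],[0,0,-1]])
# plate axes in tool: x=+x,y=-y,z=-z ; grip pt along z of tool -19 ; clear centre in tool: -46 x, +? z
cc=np.array([-46,0,-19+18.])
for yaw in(-115,-120):
  for tilt in(45,50):
    P=R.from_euler('z',yaw,degrees=True).as_matrix()@T0
    Q=R.from_rotvec(np.radians(tilt)*P[:,0]).as_matrix()@P
    tcp=np.array([490,-367.6,160])-Q@cc
    print(yaw,tilt,"axis",P[:,0],"rv",np.radians(tilt)*P[:,0],"tcp",tcp,"toolz",Q[:,2],"normal",-Q[:,1])
```

```text
-115 45 axis [ 0.64802458 -0.76118404  0.        ] rv [ 0.50895732 -0.59783255  0.        ] tcp [ 520.34740744 -402.15621063  159.29270911] toolz [ 0.53827669  0.45825517 -0.70729089] normal [0.53837854 0.45834188 0.70668824]
-115 50 axis [ 0.64802458 -0.76118404  0.        ] rv [ 0.56550813 -0.66425838  0.        ] tcp [ 520.39228331 -402.11800612  159.35699077] toolz [ 0.58315256  0.49645969 -0.64300923] normal [0.48944836 0.41668579 0.76560451]
-120 45 axis [ 0.57921709 -0.81476657  0.        ] rv [ 0.45491604 -0.63991617  0.        ] tcp [ 517.22015419 -404.66966466  159.29270911] toolz [ 0.57616795  0.40959747 -0.70729089] normal [0.57627697 0.40967497 0.70668824]
-120 50 axis [ 0.57921709 -0.81476657  0.        ] rv [ 0.50546227 -0.71101796  0.        ] tcp [ 517.26818904 -404.63551671  159.35699077] toolz [ 0.6242028   0.44374542 -0.64300923] normal [0.52390242 0.37244193 0.76560451]
```

Now yaw -115° while moving across to the viewer.

>>> move_arm(
  translation=[
    [0.0,-0.01,0],
    [0.0,-0.03,0],
    [0.0,-0.05,0],
    [0.0,-0.08,0],
    [0.0,-0.11,0],
    [0.0,-0.14,0],
    [0.0,-0.17,0],
    [0.0,-0.2,0],
    [0.0,-0.22,0],
    [0.0,-0.25,0],
    [0.01,-0.27,0],
    [0.02,-0.29,0],
    [0.03,-0.3,0],
    [0.03,-0.31,0],
    [0.03,-0.315,0],
    [0.03,-0.315,0],
    [0.03,-0.315,0],
    [0.03,-0.315,0],
  ],
  turn=[
    [0,0,-0.07],
    [0,0,-0.2],
    [0,0,-0.34],
    [0,0,-0.48],
    [0,0,-0.62],
    [0,0,-0.76],
    [0,0,-0.9],
    [0,0,-1.04],
    [0,0,-1.18],
    [0,0,-1.32],
    [0,0,-1.46],
    [0,0,-1.6],
    [0,0,-1.74],
    [0,0,-1.86],
    [0,0,-1.95],
    [0,0,-2.007],
    [0,0,-2.007],
    [0,0,-2.007],
  ],
  gripper=[1,1,1,1,1,1,1,1,1,1,1,1,1,1,1,1,1,1],
)

```text
time: 10.05
tool_pos: [478.8, -402.2, 212.4]
ee_rot: [[0.65, -0.76, -0.001], [-0.76, -0.65, 0.001], [-0.002, 0.0, -1.0]]
wrist_force: [-0.2, -0.5, -0.5]
gripper_width: 7.3
grasp_force: 45.2
```

>>> move_arm(
  translation=[
    [0.002,0,0],
    [0.008,0,0],
    [0.015,0,-0.005],
    [0.022,0,-0.01],
    [0.03,0,-0.015],
    [0.036,0,-0.02],
    [0.042,0,-0.025],
    [0.042,0,-0.03],
    [0.042,0,-0.03],
    [0.042,0,-0.03],
    [0.042,0,-0.03],
    [0.042,0,-0.03],
  ],
  turn=[
    [0.04,-0.047,0],
    [0.11,-0.13,0],
    [0.19,-0.223,0],
    [0.27,-0.317,0],
    [0.35,-0.411,0],
    [0.43,-0.505,0],
    [0.5,-0.587,0],
    [0.566,-0.664,0],
    [0.566,-0.664,0],
    [0.566,-0.664,0],
    [0.566,-0.664,0],
    [0.566,-0.664,0],
  ],
  gripper=[1,1,1,1,1,1,1,1,1,1,1,1],
)

```text
time: 11.25
tool_pos: [521.7, -402.2, 184.9]
ee_rot: [[0.65, -0.488, 0.583], [-0.76, -0.42, 0.495], [0.003, -0.765, -0.644]]
wrist_force: [-0.0, 1.3, -1.0]
gripper_width: 7.2
grasp_force: 45.3
```

Run:
```python
from bench import env
from h import *
o=env.get_obs();Q=np.array(o["ee_rot"]);p=np.array(o["tool_pos"])
cc=p+Q@np.array([-46,0,-1.]);print("tcp",p,"q",np.round(o["q"],1),"cc",cc,"normal",-Q[:,1],o["time"])
ims=[]
for n in("scene","side"):
    c=env.read_camera(n);im=c["color"][:,:,::-1].copy()
    u,v=proj(c,cc).astype(int);print(n,u,v)
    u=min(max(u,67),445);v=min(max(v,100),284)
    ims.append(cv2.resize(im[v-100:v+100,u-66:u+67],(399,600),interpolation=cv2.INTER_CUBIC))
cv2.imwrite("pics/f.png",np.hstack(ims))
```

```text
tcp [ 521.70387577 -402.21164423  184.93292171] q [-59.7  27.7  67.8  49.   94.1  79.1] cc [ 491.23925574 -367.73499697  185.45033851] normal [0.4884346  0.42011769 0.76480897] 11.25
scene 279 193
side 221 157
```

View pics/f.png

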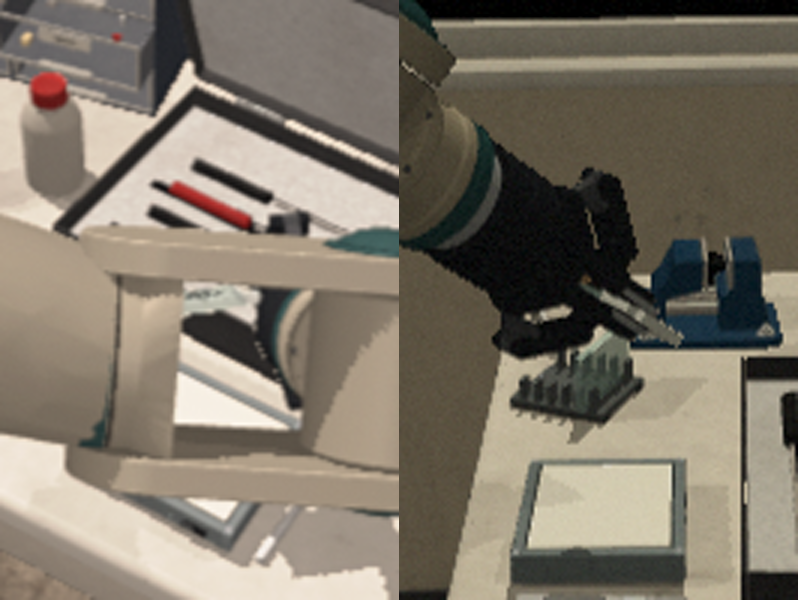

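The right half shows the plate held in tilt, the blank still in the rack and the panel flush. The left half shows the bottle in place. I'm letting the arm settle, then handing in.

>>> move_arm(
  translation=[
    [0,0,0],
    [0,0,0],
    [0,0,0],
    [0,0,0],
  ],
  turn=[
    [0,0,0],
    [0,0,0],
    [0,0,0],
    [0,0,0],
  ],
  gripper=[1,1,1,1],
)

```text
time: 11.75
tool_pos: [521.0, -402.5, 183.3]
ee_rot: [[0.649, -0.49, 0.583], [-0.761, -0.417, 0.497], [-0.0, -0.766, -0.643]]
wrist_force: [0.0, -0.8, -1.6]
gripper_width: 7.2
grasp_force: 45.3
```

```bash
python3 -c "
from bench import env
print(env.job_done())"
```

```text
the job is handed in; nothing more can be done
None
```

I handed the job in at about 12 s, and no verdict came back: the panel is pressed flush, and the plate is held still by its frosted end about 155 mm above the panel's middle, label face about 40° from straight up. The blank and the bottle looked unmoved in the last pictures; the tweezers were mostly out of view, but nothing went near them.

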